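Make up two cheese kits from the stock on the packing bench

ROBOT

A 6-joint arm with a two-finger parallel gripper is mounted at the origin on the work surface. World frame = base frame: x ahead of the robot, y to its left, z up, the work surface at z = 0. Lengths are in m, angles in degrees, forces in N, time in s.
With the tool pointing down it reaches from about 0.375 to 0.9 m from the base axis. Payload 3.1 kg.
Tool frame: the origin (TCP) lies midway between the tips of the shut fingers; the grasp point (between the pads) lies 19 mm behind it (bot.hold_point_z is the distance from the TCP to the grasp point, in m); z points along the fingers, y is the line along which they close (so a half turn about z gives the same grasp; the last joint's range is limited). The gripper opens to 87 mm and grips with 3 to 60 N. Pads are 19 mm wide; open, the fingers measure 117 mm over their backs; the gripper's body (75 mm by 190 mm) begins 51 mm behind the grasp point.
Start: joints at [-78.868, 30.224, 82.088, -0, 67.689, -10.227], TCP at [0.228, -0.582, 0.223] pointing down, gripper open.
Joint ranges: [-176.69, 176.69], [-43.24, 126.21], [12.49, 139.97], [-82, 262], [0, 151.66], [-163.58, 163.58]. Speed limits (degrees/s): [159.86, 159.86, 180, 180, 180, 180].

INTERFACE

Orientations are given as a 3x3 rotation matrix whose columns are the frame's x, y, z axes.
In Python, from rig import read_state, optics, order, bot gives the robot as it stands.
- The arm moves only by the tool drive_tool, never from a script. Its argument "steps" is a list of rows, each a list of 7 numbers: the finger opening in mm, from 0 to 87, then the shift along the tool's x, y, z normalised to -1 to 1, where 1 is 0.12 m, then the turn, a rotation vector about the tool's x, y, z normalised to -1 to 1, where 1 is 1.5 rad. In form: [[jaw, tx, ty, tz, ax, ay, az], ...]. A call has 1 to 8 rows; each row is the pose to reach, as a shift and turn from the pose commanded when the call began, along the tool's axes at that moment; what a row does not reach only later rows make up. A row lasts 1/10 s, in which the tool goes at most 50 mm and 8.59 degrees, less where a joint would pass 70% of its speed; a pose out of reach is approached as far as the arm can. A call with a number of a shift or a turn outside -1 to 1 is refused whole. A call with a gripper value outside its range is refused whole. The fingers move at their own pace and stop on an object; the grip force is fixed at half the most. Time passes only in rows, so rows that repeat a pose let the fingers close. It gives the time, the measured TCP pose, the force, the opening and the grip force at its end, in the units of the state.
- read_state(): the state, without advancing time (a new reading comes with each control period).
- optics.capture(name): name is "scene" or "top"; returns a dict with "color" (400x640x3 uint8, blue, green, red), "range_z" (400x640 float32, m along the optical axis (not along the pixel's ray), 0 where there is no reading), "fx", "fy", "cx", "cy" (pixels), "D" ([k1, k2, p1, p2, k3] as OpenCV has them; the pictures are not rectified), "rvec" (rotation vector, rad) and "tvec" (3), from world to camera coordinates, as OpenCV has them. Camera axes: x right, y down, z forward; pixel columns grow to the right and rows downward; lengths in m; the calibration is good to about 2 mm. A picture is of the moment at which its call begins.
- order.hand_in(): hands the job in; it is judged then, once.
The state is a dict: "time_s": time; "joint_positions": joint angles; "qvel": joint speeds; "tau": joint torques, N m; "position": TCP position; "tcp_rot": TCP orientation; "force": force on the tool from outside, world axes, zero at the start; "moment": the same for the moment, N m; "opening": opening from 0.0 (shut) to 1.0 (fully open); "grasp_force": force on a finger pad.
Only numpy, scipy, OpenCV 4.12 (cv2) and the standard library are available. Lean on these libraries where they do the work, as an engineer would, in place of code of your own. Each camera call takes 0.05 s, during which the arm holds its last target. There are 200 camera calls.

TASK

Pack the two wooden kit trays from the loose stock standing round them on the bench (not the cheeses on the plank or in the crate): the small round wheel, the small brick and the lidded jar go in the three-compartment tray, the half wheel and the tall round cheese in the two-compartment tray, one thing to a compartment. Each must stand upright and flat on its compartment's floor; set the things down, never drop them. Leave the bigger wheel and the bigger brick where they are.

Things in the scene. Friction and masses are not known exactly. Their poses are not given: they have to be found in the camera images.
- tray3: Low oblong wooden tray with three equal square compartments in a row, 276 mm long, 96 mm wide. Compartments 84 x 84 mm inside; floor 6 mm thick (things stand 6 mm above the bench); 6 mm walls and dividers end 20 mm above the bench. Fixed. Origin: centre of its underside, z up, y along its length; compartment centres at x = 0 and y = -90, 0 and 90 mm.
- tray2: Low oblong wooden tray with two equal square compartments in a row, 186 mm long, 96 mm wide. Compartments 84 x 84 mm inside; floor 6 mm thick (things stand 6 mm above the bench); 6 mm walls and dividers end 20 mm above the bench. Fixed. Origin: centre of its underside, z up, y along its length; compartment centres at x = 0 and y = -45 and 45 mm.
- small_wheel: The smaller of the two flat round yellow waxed cheeses: diameter 58 mm, 44 mm high, standing on its flat side; to be packed. Origin: centre of its underside, z up.
- small_brick: The smaller of the two rectangular yellow waxed cheeses: 64 mm long (its x), 40 mm wide (its y), 44 mm high; to be packed. Origin: centre of its underside, z up.
- jar: Round amber glass jar with a flat metal lid: body diameter 52 mm up to 47 mm, lid diameter 50 mm, 62 mm high in all; to be packed. Origin: centre of its underside, z up.
- half_wheel: Yellow waxed cheese wheel cut in half, D-shaped from above, its pale cut face upright: 68 mm long along the cut (its x), 34 mm from the cut face (on its -y side) to the top of the round back (+y side), 46 mm high; to be packed. It is gripped across the 34 mm. Origin: centre of the 68 x 34 mm outline of its underside, z up.
- truckle: Tall round yellow waxed cheese, an upright cylinder: diameter 46 mm, 70 mm high; to be packed. Origin: centre of its underside, z up.
- big_wheel: The bigger flat round yellow waxed cheese: diameter 90 mm, 50 mm high; not wanted, stays where it is. Origin: centre of its underside, z up.
- big_brick: The bigger rectangular yellow waxed cheese: 96 mm long (its x), 52 mm wide, 46 mm high; not wanted, stays where it is. Origin: centre of its underside, z up.
Things that resemble listed ones, but are neither listed nor needed, are in the scene too. Leave any red look-alike of the small_wheel alone.

How it is judged:
By the outcome, as a careful person would: the job done as asked, in the order asked, and still so for the second after the job is handed in, with the robot touching nothing.
It also fails if it takes over 141 s, if anything falls off the work surface, if the arm or the gripper's body presses on something with over 40 N, if the wrist force passes 120 N, or if a joint passes its speed limit or range.

## Working session

There is one attempt and no reset: what is moved stays moved. The work goes in short steps, Python scripts to look and compute and a tool call to move; the robot and the scene stay as the last step left them, time stands still between calls to the robot, and variables do not carry over. Pictures are saved under pics/ and viewed, at most 14 in all, crops included, and the job is handed in when it is done.

Besides the shell and the picture viewer there is one more tool, called after "Emit:" in YAML: its name, and indented under it one key for each argument. drive_tool: Moves the arm, as the interface text tells. Scaled input: -1 to 1 covers 0.12 m each way for a shift and 1.5 rad each way for a turn. Its arguments: {"type":"object","properties":{"steps":{"type":"array"}},"required":["steps"]}

```bash
ls; mkdir -p pics; python3 - <<'E'
from rig import read_state, optics, order, bot
import cv2,numpy as np
for n in("scene","top"):
    c=optics.capture(n); cv2.imwrite(f"pics/{n}0.png",c["color"]); np.savez(f"{n}0.npz",**c)
    R=cv2.Rodrigues(np.array(c["rvec"]))[0]; print(n,c["fx"],c["cx"],c["cy"],c["D"],(-R.T@np.array(c["tvec"]).ravel()).round(3),R.round(2).tolist())
s=read_state();print(s); print(bot.hold_point_z)
E
```

```text
pics
scene 447.35615689801193 317.1482645160361 201.15768909099157 [-0.05453365  0.          0.          0.          0.        ] [1.307 0.252 0.922] [[-0.31, 0.95, -0.0], [0.71, 0.23, -0.67], [-0.63, -0.21, -0.74]]
top 384.03986349261544 320.42985393043824 200.3811279034775 [-0.06419698  0.          0.          0.          0.        ] [ 0.454 -0.008  0.976] [[-0.01, -1.0, -0.04], [-1.0, 0.02, -0.1], [0.1, 0.04, -0.99]]
{'time_s': 0.1, 'joint_positions': array([-7.88699343e+01,  3.02739309e+01,  8.21491766e+01, -1.92399564e-03,
        6.76918296e+01, -1.02280551e+01]), 'qvel': array([-0.05686034, -0.04779101, -0.1005077 ,  0.06405273,  0.07005849,
       -0.12067368]), 'tau': array([-3.89108382e-04, -4.40985954e+01, -1.77150768e+01,  6.33969787e-02,
        5.33359463e-02, -4.16065177e-05]), 'position': array([ 0.22750098, -0.58139941,  0.22166566]), 'tcp_rot': array([[ 9.31317681e-01,  3.64207637e-01, -4.17720278e-04],
       [ 3.64207731e-01, -9.31315671e-01,  1.96230291e-03],
       [ 3.25656266e-04, -1.97966435e-03, -9.99997987e-01]]), 'force': array([-0.21812611, -0.47094694, -0.55337996]), 'moment': array([-0.02412755,  0.00040993,  0.00630466]), 'grasp_force': 0.0, 'opening': 1.0023952833611565}
0.0187
```

View pics/scene0.png

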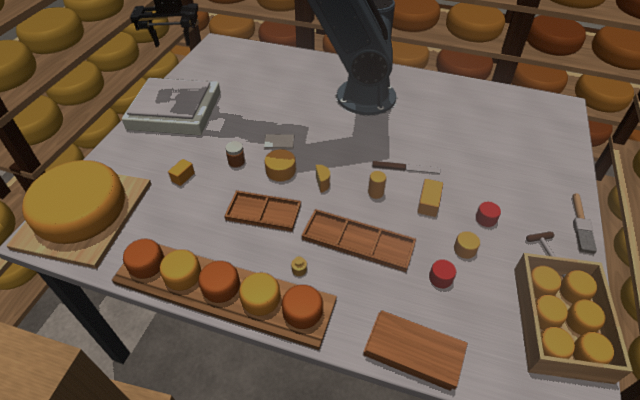

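View pics/top0.png

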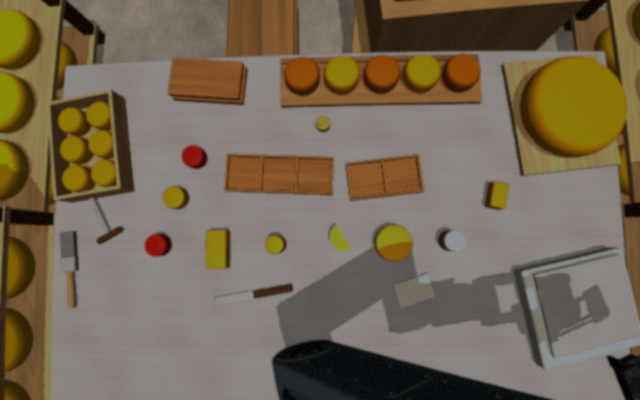

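The top view shows these candidates:
- **Small wheel:** yellow (175,197). The red look-alikes are at (194,156) and (157,245), the big wheel at (393,243) and a tiny cheese at (322,123).
- **Small brick:** (498,195), with the big brick at (217,249).
- **Half wheel:** (339,237).
- **Truckle:** (275,244).
- **Jar:** (453,240).
- **Trays:** tray3 at (279,174), tray2 at (385,178).

Next I measure all of these and check the choice in a crop.

```bash
cat > h.py <<'E'
import cv2,numpy as np
def cam(c):
    K=np.array([[c["fx"],0,c["cx"]],[0,c["fy"],c["cy"]],[0,0,1]],float)
    R=cv2.Rodrigues(np.array(c["rvec"],float))[0]; return K,np.array(c["D"],float),R,np.array(c["tvec"],float).reshape(3)
def rays(c,uv):
    K,D,R,t=cam(c); n=cv2.undistortPoints(np.array(uv,float).reshape(-1,1,2),K,D).reshape(-1,2)
    return -R.T@t, np.c_[n,np.ones(len(n))]@R
def onplane(c,uv,z):
    o,d=rays(c,uv); return o+d*((z-o[2])/d[:,2])[:,None]
def cloud(c,uv):
    uv=np.array(uv,int); o,d=rays(c,uv); return o+d*c["range_z"][uv[:,1],uv[:,0]][:,None]
def proj(c,P):
    K,D,R,t=cam(c); return cv2.projectPoints(np.array(P,float).reshape(-1,1,3),cv2.Rodrigues(R)[0],t,K,D)[0].reshape(-1,2)
OBJ=dict(small_wheel=((175,197),.044),small_brick=((498,195),.044),jar=((453,240),.062),half_wheel=((339,237),.046),truckle=((275,244),.070),big_wheel=((393,243),.05),big_brick=((217,249),.046),tiny=((322,123),.02),red1=((194,156),.044),red2=((157,245),.044))
def top_rect(c,uv0,h,r=26,tol=.008):
    "top face: pixels whose depth lies near the top height, cast on that plane"
    u0,v0=map(int,uv0); vv,uu=np.mgrid[max(0,v0-r):v0+r,max(0,u0-r):u0+r]; uv=np.c_[uu.ravel(),vv.ravel()]
    P=cloud(c,uv); m=abs(P[:,2]-h)<tol
    img=np.zeros(c["range_z"].shape,np.uint8); img[uv[m,1],uv[m,0]]=255
    n,l,s,ce=cv2.connectedComponentsWithStats(img); 
    if n<2: return None
    k=1+np.argmax(s[1:,4]); v,u=np.where(l==k)
    Q=onplane(c,np.c_[u,v],h)[:,:2]*1000
    return Q.mean(0),cv2.minAreaRect(Q.astype(np.float32)),np.median(P[m,2])*1000,len(u)
E
python3 - <<'E'
from h import *
T=dict(np.load("top0.npz")); S=dict(np.load("scene0.npz"))
for n,(uv,h) in OBJ.items():
    a=top_rect(T,uv,h); 
    if a is None: 
        print(n,"none",cloud(T,[uv]).round(3));continue
    b=top_rect(S,proj(S,[*a[0]/1000,h])[0],h)
    for x in(a,b):
        if x: print(n,x[0].round(1),"rect",np.round(x[1][0],1),np.round(x[1][1],1),round(x[1][2],1),"z",x[2].round(1),x[3])
for nm,c,pts in(("top",T,[(279,174),(385,178)]),("scene",S,[(358,239),(263,210)])):
    hsv=cv2.cvtColor(c["color"],cv2.COLOR_BGR2HSV); m=cv2.inRange(hsv,(0,70,20),(20,255,255))
    n,l,s,ce=cv2.connectedComponentsWithStats(cv2.morphologyEx(m,cv2.MORPH_CLOSE,np.ones((5,5))))
    for p in pts:
        k=l[p[1],p[0]]; v,u=np.where(l==k); Q=onplane(c,np.c_[u,v],.02)[:,:2]*1000
        print(nm,"tray",k,s[k],np.round(cv2.minAreaRect(Q.astype(np.float32)),1) if 0 else [np.round(x,1) for x in cv2.minAreaRect(Q.astype(np.float32))])
cv2.imwrite("pics/crop.png",cv2.resize(T["color"][100:280,130:530],None,fx=2,fy=2,interpolation=cv2.INTER_CUBIC))
E
```

```text
small_wheel [561.9 395.4] rect [561.5 395. ] [55.9 54.5] 1.4 z 44.8 400
small_wheel [567.1 395.3] rect [566.  394.7] [61.2 55.6] 1.9 z 44.0 365
small_brick [ 554.4 -408.4] rect [ 554.4 -408.5] [41.2 65.5] 76.2 z 44.3 439
small_brick [ 560.5 -408.6] rect [ 560.8 -408.2] [46.8 69.3] 81.3 z 44.0 252
jar [ 445.7 -288.7] rect [ 445.4 -288. ] [47.4 44.9] 87.8 z 62.6 343
jar [ 450.6 -288.3] rect [ 450.3 -288.7] [55.3 50.5] 45.8 z 62.3 186
half_wheel [451.1 -15.9] rect [450.  -13.9] [66.6 33.5] 30.1 z 47.1 317
half_wheel [455.9 -14.7] rect [455.1 -12.6] [72.6 34.9] 30.1 z 45.6 193
truckle [442.  136.9] rect [441.5 136.8] [42.8 44.7] 89.8 z 70.8 297
truckle [448.3 138.7] rect [448.7 138.7] [49.4 44.1] 18.2 z 68.9 180
big_wheel [ 441.6 -148.2] rect [ 441.5 -148.1] [86.  85.9] 88.6 z 50.7 1103
big_wheel [ 448.7 -146. ] rect [ 449.7 -145.3] [92.5 86.2] 20.2 z 49.9 549
big_brick [431.5 284.4] rect [431.6 283.8] [93.1 50.1] 0.5 z 47.1 790
big_brick [439.1 284.1] rect [438.4 284. ] [103.1  52. ] 0.5 z 45.5 532
tiny [807.8  23.6] rect [807.1  22.2] [132.   21.6] 88.5 z 20.7 442
tiny [826.    8.2] rect [832.   16.3] [83.5 50.2] 17.1 z 21.5 221
red1 [666.3 349. ] rect [666.7 348.9] [59.2 56.5] 64.1 z 44.8 416
red1 [671.1 349.5] rect [670.8 349.6] [56.2 59.5] 77.6 z 44.1 434
red2 [443.1 438.5] rect [443.3 437.3] [57.2 57. ] 1.6 z 44.8 424
red2 [449.6 438.9] rect [450.1 439. ] [58.5 58.3] 18.1 z 43.1 311
top tray 17 [ 224  154  110   41 4125] [array([619.1, 134.2]), array([277.2,  97.9]), np.float64(86.9)]
top tray 18 [ 346  154   78   46 2862] [array([ 606. , -133.4]), array([ 97.8, 187.2]), np.float64(5.9)]
scene tray 16 [ 302  209  114   63 3700] [array([626.6, 132.5]), array([276.2, 107. ]), np.float64(86.9)]
scene tray 13 [ 225  190   76   42 2166] [array([ 613.7, -133.1]), array([108.8, 189.2]), np.float64(5.6)]
```

View pics/crop.png

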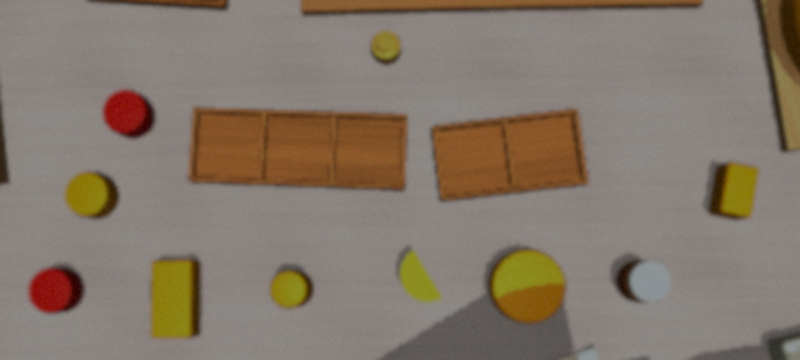

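The crop confirms the choices: small wheel at crop (90,195), between reds at (128,113) and (55,290); D-shaped half at (418,277); truckle at (290,289); jar at (648,282); small brick at (738,190). The measured sizes match the descriptions and the heights agree within about 1 mm. I'll pack in the listed order, with the closing direction near world -y throughout.

```bash
cat > plan.py <<'E'
import sys,numpy as np
from scipy.spatial.transform import Rotation as Ro
from rig import read_state
def R(phi):
    a=np.radians(phi); y=np.array([np.cos(a),np.sin(a),0]); z=np.array([0,0,-1.]); return np.c_[np.cross(y,z),y,z]
def plan(wps,p=None,M=None):
    "wps: (x,y,z mm, closing direction deg); prints calls to make"
    s=read_state()
    if p is None: p,M=np.array(s["position"]),np.array(s["tcp_rot"])
    print("now",(p*1000).round(1),"phi",np.degrees(np.arctan2(M[1,1],M[0,1])).round(2),"open",(s["opening"]*87).__round__(1),"F",s["force"].round(1),"g",round(s["grasp_force"],1),"t",round(s["time_s"],1))
    for x,y,z,f in wps:
        P=np.array([x,y,z])/1000; G=R(f); i=0
        while i<12:
            i+=1
            rv=Ro.from_matrix(M.T@G).as_rotvec(); d=M.T@(P-p)
            if np.abs(d).max()<2e-4 and np.linalg.norm(rv)<.002: break
            k=min(1,.12/max(np.abs(d).max(),1e-9)); a=min(1,1./max(np.linalg.norm(rv),1e-9))
            st=np.r_[d*k/.12,rv*a/1.5].round(3); n=max(int(np.ceil(np.linalg.norm(d*k)/.05)),int(np.ceil(np.degrees(np.linalg.norm(rv*a))/8.59)))
            print((x,y,z),st.tolist(),"rows",n)
            p=p+M@(st[:3]*.12); M=M@Ro.from_rotvec(st[3:]*1.5).as_matrix()
T3=(620,133.5,-3.1);T2=(607.5,-133,5.9)
def comp(T,y): a=np.radians(T[2]); return (T[0]-y*np.sin(a),T[1]+y*np.cos(a))
E
python3 -c "
from plan import *
print([np.round(comp(T3,y),1) for y in(90,0,-90)],[np.round(comp(T2,y),1) for y in(-45,45)])
plan([(480,-300,200,-93.1),(562.5,395.2,120,-93.1),(562.5,395.2,20,-93.1)])"
```

```text
[array([624.9, 223.4]), array([620. , 133.5]), array([615.1,  43.6])] [array([ 612.1, -177.8]), array([602.9, -88.2])]
now [ 227.5 -581.4  221.7] phi -68.64 open 87.2 F [-0.2 -0.5 -0.6] g 0.0 t 0.1
(480, -300, 200) [1.0, -0.504, 0.065, -0.001, 0.0, 0.285] rows 3
(480, -300, 200) [0.803, -1.0, 0.074, -0.0, 0.0, -0.0] rows 4
(480, -300, 200) [0.469, -0.583, 0.043, -0.0, 0.0, -0.0] rows 2
(562.5, 395.2, 120) [0.063, -1.0, 0.115, -0.0, 0.0, -0.0] rows 3
(562.5, 395.2, 120) [0.064, -1.0, 0.115, -0.0, 0.0, -0.0] rows 3
(562.5, 395.2, 120) [0.063, -1.0, 0.115, -0.0, 0.0, -0.0] rows 3
(562.5, 395.2, 120) [0.064, -1.0, 0.115, -0.0, 0.0, -0.0] rows 3
(562.5, 395.2, 120) [0.063, -1.0, 0.115, -0.0, 0.0, -0.0] rows 3
(562.5, 395.2, 120) [0.053, -0.822, 0.095, -0.0, 0.0, -0.0] rows 2
(562.5, 395.2, 20) [-0.0, 0.0, 0.833, -0.0, 0.0, -0.0] rows 2
```

Emit:
drive_tool:
  steps:
    - [87, 1, -0.504, 0.065, 0, 0, 0.285]
    - [87, 1, -0.504, 0.065, 0, 0, 0.285]
    - [87, 1, -0.504, 0.065, 0, 0, 0.285]
    - [87, 1, -0.504, 0.065, 0, 0, 0.285]
    - [87, 1, -0.504, 0.065, 0, 0, 0.285]

```text
time_s: 0.6
position: [0.3178, -0.4815, 0.2146]
tcp_rot: [[0.999, -0.052, -0.001], [-0.052, -0.999, 0.0], [-0.001, 0.0, -1.0]]
force: [0.4, -0.7, -0.9]
opening: 1.0
grasp_force: 0.0
```

Emit:
drive_tool:
  steps:
    - [87, 0.803, -1, 0.074, 0, 0, 0]
    - [87, 0.803, -1, 0.074, 0, 0, 0]
    - [87, 0.803, -1, 0.074, 0, 0, 0]
    - [87, 0.803, -1, 0.074, 0, 0, 0]
    - [87, 0.803, -1, 0.074, 0, 0, 0]

```text
time_s: 1.1
position: [0.4205, -0.3678, 0.2058]
tcp_rot: [[0.999, -0.052, -0.0], [-0.052, -0.999, -0.001], [-0.0, 0.001, -1.0]]
force: [-0.7, -0.9, -0.3]
opening: 0.996
grasp_force: 0.0
```

Emit:
drive_tool:
  steps:
    - [87, 0.469, -0.583, 0.043, 0, 0, 0]
    - [87, 0.469, -0.583, 0.043, 0, 0, 0]
    - [87, 0.469, -0.583, 0.043, 0, 0, 0]

```text
time_s: 1.4
position: [0.4815, -0.3, 0.2005]
tcp_rot: [[0.999, -0.053, 0.001], [-0.053, -0.999, 0.001], [0.001, -0.001, -1.0]]
force: [0.1, -0.4, -0.2]
opening: 1.003
grasp_force: 0.0
```

Emit:
drive_tool:
  steps:
    - [87, 0.063, -1, 0.115, 0, 0, 0]
    - [87, 0.063, -1, 0.115, 0, 0, 0]
    - [87, 0.063, -1, 0.115, 0, 0, 0]
    - [87, 0.063, -1, 0.115, 0, 0, 0]

```text
time_s: 1.8
position: [0.4932, -0.1808, 0.1866]
tcp_rot: [[0.999, -0.053, -0.002], [-0.053, -0.999, 0.001], [-0.002, -0.0, -1.0]]
force: [0.2, -0.9, -0.3]
opening: 0.998
grasp_force: 0.0
```

Emit:
drive_tool:
  steps:
    - [87, 0.063, -1, 0.115, 0, 0, 0]
    - [87, 0.063, -1, 0.115, 0, 0, 0]
    - [87, 0.063, -1, 0.115, 0, 0, 0]
    - [87, 0.063, -1, 0.115, 0, 0, 0]

```text
time_s: 2.2
position: [0.5086, -0.0623, 0.173]
tcp_rot: [[0.999, -0.053, -0.0], [-0.053, -0.999, -0.001], [-0.0, 0.001, -1.0]]
force: [0.1, -0.4, 0.4]
opening: 1.002
grasp_force: 0.0
```

Emit:
drive_tool:
  steps:
    - [87, 0.063, -1, 0.115, 0, 0, 0]
    - [87, 0.063, -1, 0.115, 0, 0, 0]
    - [87, 0.063, -1, 0.115, 0, 0, 0]
    - [87, 0.063, -1, 0.115, 0, 0, 0]

```text
time_s: 2.6
position: [0.5239, 0.0569, 0.1593]
tcp_rot: [[0.999, -0.053, 0.001], [-0.053, -0.999, -0.001], [0.001, 0.001, -1.0]]
force: [0.1, -0.3, -0.0]
opening: 0.999
grasp_force: 0.0
```

Emit:
drive_tool:
  steps:
    - [87, 0.063, -1, 0.115, 0, 0, 0]
    - [87, 0.063, -1, 0.115, 0, 0, 0]
    - [87, 0.063, -1, 0.115, 0, 0, 0]
    - [87, 0.063, -1, 0.115, 0, 0, 0]

```text
time_s: 3.0
position: [0.5387, 0.1764, 0.1455]
tcp_rot: [[0.999, -0.054, 0.002], [-0.054, -0.999, -0.0], [0.002, 0.0, -1.0]]
force: [0.0, -0.1, -0.4]
opening: 1.003
grasp_force: 0.0
```

Emit:
drive_tool:
  steps:
    - [87, 0.063, -1, 0.115, 0, 0, 0]
    - [87, 0.063, -1, 0.115, 0, 0, 0]
    - [87, 0.063, -1, 0.115, 0, 0, 0]
    - [87, 0.063, -1, 0.115, 0, 0, 0]

```text
time_s: 3.4
position: [0.553, 0.2958, 0.1316]
tcp_rot: [[0.999, -0.054, 0.002], [-0.054, -0.999, -0.0], [0.002, -0.0, -1.0]]
force: [-0.5, -0.3, 0.0]
opening: 1.002
grasp_force: 0.0
```

Emit:
drive_tool:
  steps:
    - [87, 0.053, -0.822, 0.095, 0, 0, 0]
    - [87, 0.053, -0.822, 0.095, 0, 0, 0]
    - [87, 0.053, -0.822, 0.095, 0, 0, 0]
    - [87, 0.053, -0.822, 0.095, 0, 0, 0]
    - [87, 0.053, -0.822, 0.095, 0, 0, 0]

```text
time_s: 3.9
position: [0.5634, 0.3913, 0.1204]
tcp_rot: [[0.998, -0.057, -0.001], [-0.057, -0.998, -0.001], [-0.001, 0.002, -1.0]]
force: [-1.4, -0.1, -0.1]
opening: 1.0
grasp_force: 0.0
```

```bash
python3 -c "
from plan import *
plan([(562.5,395.2,20,-93.1)])"
```

```text
now [563.4 391.3 120.4] phi -93.29 open 87.0 F [-1.4 -0.1 -0.1] g 0.0 t 3.9
(562.5, 395.2, 20) [-0.009, -0.034, 0.836, 0.001, 0.0, -0.002] rows 3
```

Emit:
drive_tool:
  steps:
    - [87, 0, 0, 0.3, 0, 0, 0]
    - [87, 0, 0, 0.6, 0, 0, 0]
    - [87, 0, 0, 0.833, 0, 0, 0]
    - [87, 0, 0, 0.833, 0, 0, 0]
    - [87, 0, 0, 0.833, 0, 0, 0]
    - [87, 0, 0, 0.833, 0, 0, 0]

```text
time_s: 4.5
position: [0.5644, 0.3942, 0.0226]
tcp_rot: [[0.998, -0.056, 0.003], [-0.056, -0.998, 0.001], [0.003, -0.002, -1.0]]
force: [0.9, 0.6, -0.8]
opening: 1.001
grasp_force: 0.0
```

```bash
python3 -c "
from plan import *
plan([(562.5,395.2,20,-93.1)])"
```

```text
now [564.4 394.2  22.6] phi -93.2 open 87.1 F [ 0.9  0.6 -0.8] g 0.0 t 4.5
(562.5, 395.2, 20) [-0.016, -0.007, 0.022, -0.001, -0.002, -0.001] rows 1
```

Emit:
drive_tool:
  steps:
    - [87, -0.014, -0.006, 0.02, 0, 0, 0]
    - [87, -0.014, -0.006, 0.02, 0, 0, 0]
    - [50, -0.014, -0.006, 0.02, 0, 0, 0]
    - [50, -0.014, -0.006, 0.02, 0, 0, 0]
    - [50, -0.014, -0.006, 0.02, 0, 0, 0]
    - [50, -0.014, -0.006, 0.02, 0, 0, 0]
    - [50, -0.014, -0.006, 0.02, 0, 0, 0]
    - [50, -0.014, -0.006, 0.02, 0, 0, 0]

```text
time_s: 5.3
position: [0.5609, 0.3955, 0.0179]
tcp_rot: [[0.999, -0.055, 0.0], [-0.055, -0.999, 0.0], [0.0, -0.0, -1.0]]
force: [-0.5, 0.6, 0.5]
opening: 0.653
grasp_force: 30.0
```

Emit:
drive_tool:
  steps:
    - [45, 0, 0, 0, 0, 0, 0]
    - [45, 0, 0, 0, 0, 0, 0]
    - [45, 0, 0, 0, 0, 0, 0]

```text
time_s: 5.6
position: [0.5609, 0.3954, 0.018]
tcp_rot: [[0.999, -0.055, 0.0], [-0.055, -0.999, 0.0], [0.0, -0.0, -1.0]]
force: [-0.4, 0.8, -0.6]
opening: 0.655
grasp_force: 30.0
```

```bash
python3 -c "
from plan import *
plan([(563,395,90,-93.1),(624.9,223.4,90,-93.1),(624.9,223.4,27,-93.1)])"
```

```text
now [560.9 395.4  18. ] phi -93.13 open 57.0 F [-0.4  0.8 -0.6] g 30.0 t 5.6
(563, 395, 90) [0.017, 0.002, -0.6, -0.0, -0.0, -0.0] rows 2
(624.9, 223.4, 90) [0.424, 1.0, -0.0, -0.0, -0.0, -0.0] rows 3
(624.9, 223.4, 90) [0.17, 0.4, -0.0, -0.0, -0.0, -0.0] rows 2
(624.9, 223.4, 27) [-0.0, 0.0, 0.525, -0.0, -0.0, -0.0] rows 2
```

Emit:
drive_tool:
  steps:
    - [45, 0, 0, -0.2, 0, 0, 0]
    - [45, 0, 0, -0.6, 0, 0, 0]
    - [45, 0, 0, -0.6, 0, 0, 0]
    - [45, 0, 0, -0.6, 0, 0, 0]

```text
time_s: 6.0
position: [0.5615, 0.3953, 0.0912]
tcp_rot: [[0.999, -0.055, 0.002], [-0.055, -0.999, 0.001], [0.002, -0.001, -1.0]]
force: [-0.2, -0.7, -2.4]
opening: 0.653
grasp_force: 30.0
```

Emit:
drive_tool:
  steps:
    - [45, 0.15, 0.35, 0, 0, 0, 0]
    - [45, 0.3, 0.7, 0, 0, 0, 0]
    - [45, 0.43, 1, 0, 0, 0, 0]
    - [45, 0.43, 1, 0, 0, 0, 0]

```text
time_s: 6.4
position: [0.6065, 0.2669, 0.0877]
tcp_rot: [[0.998, -0.06, -0.003], [-0.06, -0.998, -0.003], [-0.003, 0.003, -1.0]]
force: [-0.1, 0.2, -1.9]
opening: 0.655
grasp_force: 30.0
```

Emit:
drive_tool:
  steps:
    - [45, 0.18, 0.4, 0, 0, 0, 0]
    - [45, 0.18, 0.4, 0, 0, 0, 0]
    - [45, 0.18, 0.4, 0, 0, 0, 0]
    - [45, 0.18, 0.4, 0, 0, 0, 0]
    - [45, 0.18, 0.4, 0, 0, 0, 0]
    - [45, 0.18, 0.4, 0, 0, 0, 0]
    - [45, 0.18, 0.4, 0, 0, 0, 0]
    - [45, 0.18, 0.4, 0, 0, 0, 0]

```text
time_s: 7.2
position: [0.6245, 0.2242, 0.09]
tcp_rot: [[0.999, -0.054, 0.0], [-0.054, -0.999, 0.0], [0.0, -0.0, -1.0]]
force: [1.2, -0.3, -1.0]
opening: 0.654
grasp_force: 30.0
```

```bash
python3 -c "
from plan import *
plan([(624.9,223.4,30,-93.1)])
from rig import optics; import cv2
c=optics.capture('scene'); cv2.imwrite('pics/s1.png',cv2.resize(c['color'][150:290,200:500],None,fx=2.5,fy=2.5))"
```

```text
now [624.5 224.2  90. ] phi -93.08 open 56.9 F [ 1.2 -0.3 -1. ] g 30.0 t 7.2
(624.9, 223.4, 30) [0.003, 0.006, 0.5, -0.0, -0.0, 0.0] rows 2
```

View pics/s1.png

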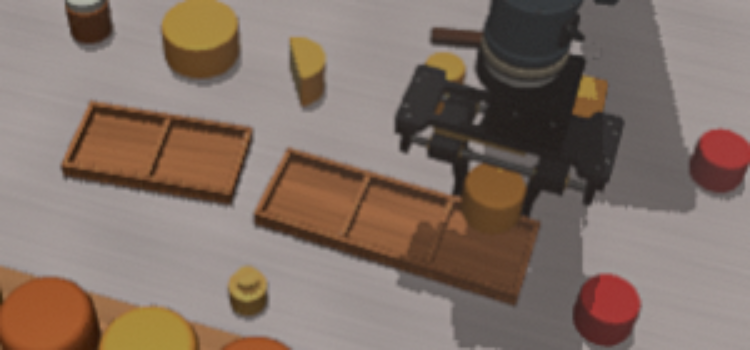

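The wheel hangs upright in the gripper at crop (495,200), over the right-hand compartment. I'll lower it slowly.

Emit:
drive_tool:
  steps:
    - [45, 0, 0, 0.25, 0, 0, 0]
    - [45, 0, 0, 0.5, 0, 0, 0]
    - [45, 0, 0, 0.5, 0, 0, 0]
    - [45, 0, 0, 0.52, 0, 0, 0]
    - [45, 0, 0, 0.53, 0, 0, 0]
    - [45, 0, 0, 0.54, 0, 0, 0]
    - [45, 0, 0, 0.54, 0, 0, 0]
    - [45, 0, 0, 0.54, 0, 0, 0]

```text
time_s: 8.05
position: [0.6252, 0.2237, 0.026]
tcp_rot: [[0.999, -0.055, 0.001], [-0.055, -0.999, 0.0], [0.001, -0.0, -1.0]]
force: [-0.3, -0.2, -0.5]
opening: 0.658
grasp_force: 30.0
```

Emit:
drive_tool:
  steps:
    - [45, 0, 0, 0.008, 0, 0, 0]
    - [45, 0, 0, 0.008, 0, 0, 0]
    - [45, 0, 0, 0.008, 0, 0, 0]

```text
time_s: 8.35
position: [0.6247, 0.2236, 0.0242]
tcp_rot: [[0.999, -0.055, -0.0], [-0.055, -0.999, -0.0], [-0.0, 0.0, -1.0]]
force: [-0.2, 0.2, -1.2]
opening: 0.657
grasp_force: 30.0
```

Emit:
drive_tool:
  steps:
    - [45, 0, 0, 0.006, 0, 0, 0]
    - [45, 0, 0, 0.006, 0, 0, 0]
    - [45, 0, 0, 0.006, 0, 0, 0]
    - [45, 0, 0, 0.006, 0, 0, 0]

```text
time_s: 8.75
position: [0.6248, 0.2236, 0.0239]
tcp_rot: [[0.999, -0.055, 0.0], [-0.055, -0.999, 0.0], [0.0, -0.0, -1.0]]
force: [-1.1, -0.8, 4.0]
opening: 0.657
grasp_force: 30.0
```

Emit:
drive_tool:
  steps:
    - [45, 0, 0, 0.005, 0, 0, 0]
    - [45, 0, 0, 0.005, 0, 0, 0]
    - [45, 0, 0, 0.005, 0, 0, 0]
    - [45, 0, 0, 0.005, 0, 0, 0]

```text
time_s: 9.15
position: [0.6248, 0.2236, 0.0239]
tcp_rot: [[0.999, -0.055, 0.0], [-0.055, -0.999, 0.0], [0.0, -0.0, -1.0]]
force: [-2.5, -0.9, 7.7]
opening: 0.658
grasp_force: 30.0
```

Emit:
drive_tool:
  steps:
    - [64, 0, 0, 0, 0, 0, 0]
    - [74, 0, 0, 0, 0, 0, 0]
    - [76, 0, 0, 0, 0, 0, 0]
    - [76, 0, 0, 0, 0, 0, 0]

```text
time_s: 9.55
position: [0.6247, 0.2235, 0.0225]
tcp_rot: [[0.998, -0.055, -0.0], [-0.055, -0.998, -0.0], [-0.0, 0.0, -1.0]]
force: [0.2, -0.4, 0.9]
opening: 0.854
grasp_force: 0.0
```

Emit:
drive_tool:
  steps:
    - [76, 0, 0, -0.2, 0, 0, 0]
    - [76, 0, 0, -0.5, 0, 0, 0]
    - [76, 0, 0, -0.9, 0, 0, 0]
    - [76, 0, 0, -0.9, 0, 0, 0]
    - [76, 0, 0, -0.9, 0, 0, 0]

```text
time_s: 10.05
position: [0.6257, 0.2237, 0.1324]
tcp_rot: [[0.999, -0.055, 0.003], [-0.055, -0.999, 0.001], [0.003, -0.001, -1.0]]
force: [0.1, 0.3, -0.4]
opening: 0.875
grasp_force: 0.0
```

```bash
python3 -c "
from plan import *
plan([(555,-408.4,110,-103.8),(555,-408.4,19,-103.8)])"
```

```text
now [625.7 223.7 132.4] phi -93.13 open 76.1 F [ 0.1  0.3 -0.4] g 0.0 t 10.1
(555, -408.4, 110) [-0.057, 1.0, 0.034, -0.001, -0.002, 0.124] rows 3
(555, -408.4, 110) [0.13, 1.0, 0.036, 0.0, -0.0, 0.0] rows 3
(555, -408.4, 110) [0.13, 1.0, 0.036, 0.0, -0.0, 0.0] rows 3
(555, -408.4, 110) [0.13, 1.0, 0.036, 0.0, -0.0, 0.0] rows 3
(555, -408.4, 110) [0.13, 1.0, 0.036, 0.0, -0.0, 0.0] rows 3
(555, -408.4, 110) [0.035, 0.263, 0.01, 0.0, -0.0, 0.0] rows 1
(555, -408.4, 19) [-0.0, -0.0, 0.758, 0.0, -0.0, 0.0] rows 2
```

Emit:
drive_tool:
  steps:
    - [76, -0.057, 1, 0.034, 0, 0, 0.124]
    - [76, -0.057, 1, 0.034, 0, 0, 0.124]
    - [76, -0.057, 1, 0.034, 0, 0, 0.124]
    - [76, -0.057, 1, 0.034, 0, 0, 0.124]

```text
time_s: 10.45
position: [0.6095, 0.101, 0.1245]
tcp_rot: [[0.97, -0.243, -0.005], [-0.243, -0.97, -0.001], [-0.005, 0.002, -1.0]]
force: [-0.4, 0.0, -0.1]
opening: 0.875
grasp_force: 0.0
```

Emit:
drive_tool:
  steps:
    - [76, 0.13, 1, 0.036, 0, 0, 0]
    - [76, 0.13, 1, 0.036, 0, 0, 0]
    - [76, 0.13, 1, 0.036, 0, 0, 0]
    - [76, 0.13, 1, 0.036, 0, 0, 0]

```text
time_s: 10.85
position: [0.5972, -0.0181, 0.1209]
tcp_rot: [[0.97, -0.242, -0.003], [-0.242, -0.97, 0.0], [-0.003, 0.0, -1.0]]
force: [0.3, 0.2, 0.2]
opening: 0.876
grasp_force: 0.0
```

Emit:
drive_tool:
  steps:
    - [76, 0.13, 1, 0.036, 0, 0, 0]
    - [76, 0.13, 1, 0.036, 0, 0, 0]
    - [76, 0.13, 1, 0.036, 0, 0, 0]
    - [76, 0.13, 1, 0.036, 0, 0, 0]

```text
time_s: 11.25
position: [0.5846, -0.1377, 0.1171]
tcp_rot: [[0.971, -0.241, -0.001], [-0.241, -0.971, 0.0], [-0.001, -0.0, -1.0]]
force: [0.3, 0.7, 0.5]
opening: 0.873
grasp_force: 0.0
```

Emit:
drive_tool:
  steps:
    - [76, 0.13, 1, 0.036, 0, 0, 0]
    - [76, 0.13, 1, 0.036, 0, 0, 0]
    - [76, 0.13, 1, 0.036, 0, 0, 0]
    - [76, 0.13, 1, 0.036, 0, 0, 0]

```text
time_s: 11.65
position: [0.5716, -0.2575, 0.1131]
tcp_rot: [[0.971, -0.24, 0.0], [-0.24, -0.971, 0.0], [0.0, -0.0, -1.0]]
force: [-0.1, 0.3, -0.0]
opening: 0.876
grasp_force: 0.0
```

Emit:
drive_tool:
  steps:
    - [76, 0.13, 1, 0.036, 0, 0, 0]
    - [76, 0.13, 1, 0.036, 0, 0, 0]
    - [76, 0.13, 1, 0.036, 0, 0, 0]
    - [76, 0.13, 1, 0.036, 0, 0, 0]

```text
time_s: 12.05
position: [0.5581, -0.3775, 0.1089]
tcp_rot: [[0.971, -0.24, 0.0], [-0.24, -0.971, 0.0], [0.0, -0.0, -1.0]]
force: [0.3, 0.6, -0.1]
opening: 0.871
grasp_force: 0.0
```

Emit:
drive_tool:
  steps:
    - [76, 0.035, 0.263, 0.01, 0, 0, 0]
    - [76, 0.035, 0.263, 0.01, 0, 0, 0]
    - [76, 0.035, 0.263, 0.01, 0, 0, 0]
    - [76, 0.035, 0.263, 0.01, 0, 0, 0]
    - [76, 0.035, 0.263, 0.01, 0, 0, 0]
    - [76, 0.035, 0.263, 0.01, 0, 0, 0]

```text
time_s: 12.65
position: [0.5544, -0.4072, 0.1084]
tcp_rot: [[0.971, -0.237, -0.0], [-0.237, -0.971, 0.001], [-0.0, -0.0, -1.0]]
force: [-0.6, 0.4, -0.3]
opening: 0.876
grasp_force: 0.0
```

```bash
python3 -c "
from plan import *
plan([(555,-408.4,19,-103.8)])"
```

```text
now [ 554.4 -407.2  108.4] phi -103.72 open 76.2 F [-0.6  0.4 -0.3] g 0.0 t 12.7
(555, -408.4, 19) [0.007, 0.009, 0.745, -0.0, 0.0, 0.001] rows 2
```

Emit:
drive_tool:
  steps:
    - [76, 0.007, 0.009, 0.3, 0, 0, 0]
    - [76, 0.007, 0.009, 0.6, 0, 0, 0]
    - [76, 0.007, 0.009, 0.74, 0, 0, 0]
    - [76, 0.007, 0.009, 0.74, 0, 0, 0]
    - [76, 0.007, 0.009, 0.74, 0, 0, 0]
    - [76, 0.007, 0.009, 0.74, 0, 0, 0]
    - [76, 0.007, 0.009, 0.74, 0, 0, 0]

```text
time_s: 13.35
position: [0.5557, -0.4108, 0.0215]
tcp_rot: [[0.971, -0.238, 0.003], [-0.238, -0.971, -0.003], [0.003, 0.002, -1.0]]
force: [-0.5, 0.5, 0.0]
opening: 0.873
grasp_force: 0.0
```

Emit:
drive_tool:
  steps:
    - [60, 0, 0, 0, 0, 0, 0]
    - [46, 0, 0, 0, 0, 0, 0]
    - [30, 0, 0, 0, 0, 0, 0]
    - [30, 0, 0, 0, 0, 0, 0]
    - [30, 0, 0, 0, 0, 0, 0]
    - [30, 0, 0, 0, 0, 0, 0]
    - [30, 0, 0, 0, 0, 0, 0]
    - [30, 0, 0, 0, 0, 0, 0]

```text
time_s: 14.15
position: [0.5546, -0.4098, 0.0195]
tcp_rot: [[0.971, -0.238, -0.0], [-0.238, -0.971, 0.0], [-0.0, -0.0, -1.0]]
force: [0.1, -0.6, -0.5]
opening: 0.454
grasp_force: 29.9
```

```bash
python3 -c "
from plan import *
plan([(555,-408.4,100,-103.8),(620,133.5,100,-93.1)])"
```

```text
now [ 554.6 -409.8   19.5] phi -103.79 open 39.5 F [ 0.1 -0.6 -0.5] g 29.9 t 14.2
(555, -408.4, 100) [0.0, -0.012, -0.671, -0.0, 0.0, 0.0] rows 2
(620, 133.5, 100) [-0.122, -1.0, 0.0, -0.0, 0.0, -0.124] rows 3
(620, 133.5, 100) [0.065, -1.0, 0.0, -0.0, 0.0, -0.0] rows 3
(620, 133.5, 100) [0.065, -1.0, 0.0, -0.0, 0.0, -0.0] rows 3
(620, 133.5, 100) [0.064, -1.0, 0.0, -0.0, 0.0, -0.0] rows 3
(620, 133.5, 100) [0.035, -0.533, 0.0, -0.0, 0.0, -0.0] rows 2
```

Emit:
drive_tool:
  steps:
    - [30, 0, -0.012, -0.2, 0, 0, 0]
    - [30, 0, -0.012, -0.5, 0, 0, 0]
    - [30, 0, -0.012, -0.67, 0, 0, 0]
    - [30, 0, -0.012, -0.67, 0, 0, 0]

```text
time_s: 14.55
position: [0.5569, -0.4103, 0.1035]
tcp_rot: [[0.971, -0.238, 0.005], [-0.238, -0.971, -0.005], [0.007, 0.004, -1.0]]
force: [0.5, -1.2, -0.7]
opening: 0.457
grasp_force: 29.9
```

Emit:
drive_tool:
  steps:
    - [30, -0.122, -1, 0, 0, 0, -0.124]
    - [30, -0.122, -1, 0, 0, 0, -0.124]
    - [30, -0.122, -1, 0, 0, 0, -0.124]
    - [30, -0.122, -1, 0, 0, 0, -0.124]

```text
time_s: 14.95
position: [0.5683, -0.2838, 0.0982]
tcp_rot: [[0.999, -0.051, -0.004], [-0.051, -0.999, 0.004], [-0.004, -0.003, -1.0]]
force: [-0.4, -0.7, -0.8]
opening: 0.458
grasp_force: 29.9
```

Emit:
drive_tool:
  steps:
    - [30, 0.065, -1, 0, 0, 0, 0]
    - [30, 0.065, -1, 0, 0, 0, 0]
    - [30, 0.065, -1, 0, 0, 0, 0]
    - [30, 0.065, -1, 0, 0, 0, 0]

```text
time_s: 15.35
position: [0.5834, -0.1666, 0.0989]
tcp_rot: [[0.999, -0.052, -0.002], [-0.052, -0.999, 0.001], [-0.002, -0.001, -1.0]]
force: [-0.4, -0.2, -2.1]
opening: 0.454
grasp_force: 29.9
```

Emit:
drive_tool:
  steps:
    - [30, 0.065, -1, 0, 0, 0, 0]
    - [30, 0.065, -1, 0, 0, 0, 0]
    - [30, 0.065, -1, 0, 0, 0, 0]
    - [30, 0.065, -1, 0, 0, 0, 0]

```text
time_s: 15.75
position: [0.5985, -0.0486, 0.0993]
tcp_rot: [[0.999, -0.052, -0.0], [-0.052, -0.999, -0.0], [-0.0, 0.0, -1.0]]
force: [-0.1, -0.2, -1.2]
opening: 0.455
grasp_force: 29.9
```

Emit:
drive_tool:
  steps:
    - [30, 0.064, -1, 0, 0, 0, 0]
    - [30, 0.064, -1, 0, 0, 0, 0]
    - [30, 0.064, -1, 0, 0, 0, 0]
    - [30, 0.064, -1, 0, 0, 0, 0]

```text
time_s: 16.15
position: [0.6134, 0.0702, 0.0995]
tcp_rot: [[0.999, -0.053, 0.001], [-0.053, -0.999, -0.0], [0.001, 0.0, -1.0]]
force: [0.9, -0.3, -1.2]
opening: 0.459
grasp_force: 29.9
```

Emit:
drive_tool:
  steps:
    - [30, 0.035, -0.533, 0, 0, 0, 0]
    - [30, 0.035, -0.533, 0, 0, 0, 0]
    - [30, 0.035, -0.533, 0, 0, 0, 0]
    - [30, 0.035, -0.533, 0, 0, 0, 0]
    - [30, 0.035, -0.533, 0, 0, 0, 0]
    - [30, 0.035, -0.533, 0, 0, 0, 0]
    - [30, 0.035, -0.533, 0, 0, 0, 0]
    - [30, 0.035, -0.533, 0, 0, 0, 0]

```text
time_s: 16.95
position: [0.6201, 0.1327, 0.1]
tcp_rot: [[0.998, -0.055, 0.0], [-0.055, -0.998, -0.0], [0.0, 0.0, -1.0]]
force: [-0.4, 0.3, -1.0]
opening: 0.456
grasp_force: 29.9
```

```bash
python3 -c "
from plan import *
plan([(620,133.5,27,-93.1)])
from rig import optics; import cv2
c=optics.capture('scene'); cv2.imwrite('pics/s2.png',cv2.resize(c['color'][150:290,200:500],None,fx=2.5,fy=2.5))"
```

```text
now [620.1 132.7 100. ] phi -93.18 open 39.7 F [-0.4  0.3 -1. ] g 29.9 t 16.9
(620, 133.5, 27) [-0.001, -0.006, 0.608, 0.0, -0.0, -0.001] rows 2
```

View pics/s2.png

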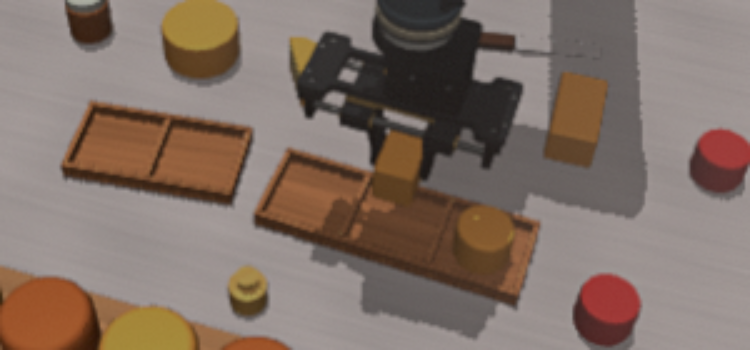

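The wheel stands in the right-hand compartment at crop (485,240), and the brick hangs over the middle one at (400,170). I'll lower the brick.

Emit:
drive_tool:
  steps:
    - [30, 0, 0, 0.2, 0, 0, 0]
    - [30, 0, 0, 0.4, 0, 0, 0]
    - [30, 0, 0, 0.56, 0, 0, 0]
    - [30, 0, 0, 0.58, 0, 0, 0]
    - [30, 0, 0, 0.6, 0, 0, 0]
    - [30, 0, 0, 0.61, 0, 0, 0]
    - [30, 0, 0, 0.615, 0, 0, 0]
    - [30, 0, 0, 0.615, 0, 0, 0]

```text
time_s: 17.8
position: [0.6206, 0.1335, 0.027]
tcp_rot: [[0.999, -0.055, 0.002], [-0.055, -0.999, 0.0], [0.002, -0.0, -1.0]]
force: [0.4, -0.4, -1.2]
opening: 0.459
grasp_force: 29.9
```

Emit:
drive_tool:
  steps:
    - [30, 0, 0, 0.007, 0, 0, 0]
    - [30, 0, 0, 0.007, 0, 0, 0]
    - [30, 0, 0, 0.01, 0, 0, 0]
    - [30, 0, 0, 0.012, 0, 0, 0]
    - [30, 0, 0, 0.012, 0, 0, 0]
    - [30, 0, 0, 0.012, 0, 0, 0]

```text
time_s: 18.4
position: [0.6202, 0.1334, 0.0254]
tcp_rot: [[0.999, -0.055, 0.001], [-0.055, -0.999, 0.0], [0.001, -0.0, -1.0]]
force: [-1.5, -0.3, 5.9]
opening: 0.458
grasp_force: 29.9
```

Emit:
drive_tool:
  steps:
    - [50, 0, 0, 0, 0, 0, 0]
    - [60, 0, 0, 0, 0, 0, 0]
    - [62, 0, 0, 0, 0, 0, 0]
    - [62, 0, 0, 0, 0, 0, 0]

```text
time_s: 18.8
position: [0.6199, 0.1334, 0.0243]
tcp_rot: [[0.999, -0.055, -0.0], [-0.055, -0.999, 0.0], [-0.0, 0.0, -1.0]]
force: [0.4, 0.0, -0.2]
opening: 0.687
grasp_force: 0.0
```

Emit:
drive_tool:
  steps:
    - [62, 0, 0, -0.2, 0, 0, 0]
    - [62, 0, 0, -0.5, 0, 0, 0]
    - [62, 0, 0, -0.9, 0, 0, 0]
    - [62, 0, 0, -0.9, 0, 0, 0]
    - [62, 0, 0, -0.9, 0, 0, 0]

```text
time_s: 19.3
position: [0.6209, 0.1335, 0.1341]
tcp_rot: [[0.999, -0.055, 0.003], [-0.055, -0.999, 0.0], [0.003, -0.0, -1.0]]
force: [-0.0, 0.4, -0.3]
opening: 0.708
grasp_force: 0.0
```

```bash
python3 -c "
from plan import *
plan([(446,-288.5,110,-93.1),(446,-288.5,20,-93.1)])"
```

```text
now [620.9 133.5 134.1] phi -93.13 open 61.6 F [-0.   0.4 -0.3] g 0.0 t 19.3
(446, -288.5, 110) [-0.352, 1.0, 0.055, -0.0, -0.002, -0.0] rows 3
(446, -288.5, 110) [-0.352, 1.0, 0.056, -0.0, -0.0, -0.0] rows 3
(446, -288.5, 110) [-0.352, 1.0, 0.055, -0.0, -0.0, -0.0] rows 3
(446, -288.5, 110) [-0.207, 0.591, 0.033, -0.0, -0.0, -0.0] rows 2
(446, -288.5, 20) [-0.0, 0.0, 0.75, -0.0, -0.0, -0.0] rows 2
```

Emit:
drive_tool:
  steps:
    - [62, -0.352, 1, 0.055, 0, 0, 0]
    - [62, -0.352, 1, 0.055, 0, 0, 0]
    - [62, -0.352, 1, 0.055, 0, 0, 0]
    - [62, -0.352, 1, 0.055, 0, 0, 0]

```text
time_s: 19.7
position: [0.568, 0.0132, 0.1239]
tcp_rot: [[0.998, -0.059, -0.007], [-0.059, -0.998, 0.0], [-0.007, 0.0, -1.0]]
force: [-0.0, 0.8, -0.6]
opening: 0.714
grasp_force: 0.0
```

Emit:
drive_tool:
  steps:
    - [80, -0.352, 1, 0.055, 0, 0, 0]
    - [80, -0.352, 1, 0.055, 0, 0, 0]
    - [80, -0.352, 1, 0.055, 0, 0, 0]
    - [80, -0.352, 1, 0.055, 0, 0, 0]

```text
time_s: 20.1
position: [0.5211, -0.1035, 0.1181]
tcp_rot: [[0.998, -0.059, -0.003], [-0.059, -0.998, 0.001], [-0.003, -0.001, -1.0]]
force: [-0.0, -0.5, -0.9]
opening: 0.901
grasp_force: 0.0
```

Emit:
drive_tool:
  steps:
    - [80, -0.352, 1, 0.055, 0, 0, 0]
    - [80, -0.352, 1, 0.055, 0, 0, 0]
    - [80, -0.352, 1, 0.055, 0, 0, 0]
    - [80, -0.352, 1, 0.055, 0, 0, 0]

```text
time_s: 20.5
position: [0.4738, -0.2209, 0.112]
tcp_rot: [[0.998, -0.058, -0.0], [-0.058, -0.998, 0.0], [-0.0, -0.0, -1.0]]
force: [0.3, 0.3, 0.7]
opening: 0.922
grasp_force: 0.0
```

Emit:
drive_tool:
  steps:
    - [80, -0.207, 0.591, 0.033, 0, 0, 0]
    - [80, -0.207, 0.591, 0.033, 0, 0, 0]
    - [80, -0.207, 0.591, 0.033, 0, 0, 0]
    - [80, -0.207, 0.591, 0.033, 0, 0, 0]
    - [80, -0.207, 0.591, 0.033, 0, 0, 0]
    - [80, -0.207, 0.591, 0.033, 0, 0, 0]
    - [80, -0.207, 0.591, 0.033, 0, 0, 0]

```text
time_s: 21.2
position: [0.4455, -0.2873, 0.1089]
tcp_rot: [[0.999, -0.053, -0.0], [-0.053, -0.999, 0.0], [-0.0, -0.0, -1.0]]
force: [0.2, 0.1, -0.2]
opening: 0.921
grasp_force: 0.0
```

```bash
python3 -c "
from plan import *
plan([(446,-288.5,20,-93.1)])"
```

```text
now [ 445.5 -287.3  108.9] phi -93.04 open 80.2 F [ 0.2  0.1 -0.2] g 0.0 t 21.2
(446, -288.5, 20) [0.004, 0.01, 0.741, -0.0, 0.0, 0.001] rows 2
```

Emit:
drive_tool:
  steps:
    - [80, 0.004, 0.005, 0.2, 0, 0, 0]
    - [80, 0.004, 0.005, 0.4, 0, 0, 0]
    - [80, 0.004, 0.005, 0.6, 0, 0, 0]
    - [80, 0.004, 0.005, 0.735, 0, 0, 0]
    - [80, 0.004, 0.005, 0.735, 0, 0, 0]
    - [80, 0.004, 0.005, 0.735, 0, 0, 0]
    - [80, 0.004, 0.005, 0.735, 0, 0, 0]

```text
time_s: 21.9
position: [0.4462, -0.2895, 0.0216]
tcp_rot: [[0.999, -0.054, 0.001], [-0.054, -0.999, -0.001], [0.001, 0.001, -1.0]]
force: [-0.2, -0.1, 1.3]
opening: 0.919
grasp_force: 0.0
```

Emit:
drive_tool:
  steps:
    - [65, 0, 0, 0, 0, 0, 0]
    - [56, 0, 0, 0, 0, 0, 0]
    - [42, 0, 0, 0, 0, 0, 0]
    - [42, 0, 0, 0, 0, 0, 0]
    - [42, 0, 0, 0, 0, 0, 0]
    - [42, 0, 0, 0, 0, 0, 0]
    - [42, 0, 0, 0, 0, 0, 0]
    - [42, 0, 0, 0, 0, 0, 0]

```text
time_s: 22.7
position: [0.4456, -0.2893, 0.0209]
tcp_rot: [[0.999, -0.055, 0.0], [-0.055, -0.999, -0.0], [0.0, 0.0, -1.0]]
force: [-0.5, 0.3, 4.2]
opening: 0.587
grasp_force: 30.0
```

```bash
python3 -c "
from plan import *
plan([(446,-288.5,110,-93.1),(615.1,43.6,110,-93.1)])"
```

```text
now [ 445.6 -289.3   20.9] phi -93.14 open 51.0 F [-0.5  0.3  4.2] g 30.0 t 22.7
(446, -288.5, 110) [0.003, -0.007, -0.742, 0.0, -0.0, -0.0] rows 2
(615.1, 43.6, 110) [0.442, -1.0, -0.0, 0.0, -0.0, -0.0] rows 3
(615.1, 43.6, 110) [0.442, -1.0, -0.0, 0.0, -0.0, -0.0] rows 3
(615.1, 43.6, 110) [0.372, -0.84, -0.001, 0.0, -0.0, -0.0] rows 3
```

Emit:
drive_tool:
  steps:
    - [42, 0, 0, -0.2, 0, 0, 0]
    - [42, 0, 0, -0.5, 0, 0, 0]
    - [42, 0, 0, -0.74, 0, 0, 0]
    - [42, 0, 0, -0.74, 0, 0, 0]

```text
time_s: 23.1
position: [0.4474, -0.2908, 0.1125]
tcp_rot: [[0.998, -0.055, 0.005], [-0.055, -0.998, -0.005], [0.005, 0.005, -1.0]]
force: [-0.3, 0.1, -2.0]
opening: 0.589
grasp_force: 30.0
```

Emit:
drive_tool:
  steps:
    - [42, 0.2, -0.4, 0, 0, 0, 0]
    - [42, 0.442, -1, 0, 0, 0, 0]
    - [42, 0.442, -1, 0, 0, 0, 0]
    - [42, 0.442, -1, 0, 0, 0, 0]

```text
time_s: 23.5
position: [0.5048, -0.1678, 0.1079]
tcp_rot: [[0.999, -0.05, -0.003], [-0.05, -0.999, 0.003], [-0.003, -0.003, -1.0]]
force: [0.3, -0.6, -2.1]
opening: 0.591
grasp_force: 30.0
```

Emit:
drive_tool:
  steps:
    - [42, 0.442, -1, 0, 0, 0, 0]
    - [42, 0.442, -1, 0, 0, 0, 0]
    - [42, 0.442, -1, 0, 0, 0, 0]
    - [42, 0.442, -1, 0, 0, 0, 0]

```text
time_s: 23.9
position: [0.5653, -0.0523, 0.1081]
tcp_rot: [[0.999, -0.05, -0.001], [-0.05, -0.999, 0.001], [-0.001, -0.001, -1.0]]
force: [-0.6, -0.0, -2.1]
opening: 0.586
grasp_force: 30.0
```

Emit:
drive_tool:
  steps:
    - [42, 0.372, -0.84, 0, 0, 0, 0]
    - [42, 0.372, -0.84, 0, 0, 0, 0]
    - [42, 0.372, -0.84, 0, 0, 0, 0]
    - [42, 0.372, -0.84, 0, 0, 0, 0]
    - [42, 0.372, -0.84, 0, 0, 0, 0]
    - [42, 0.372, -0.84, 0, 0, 0, 0]
    - [42, 0.372, -0.84, 0, 0, 0, 0]
    - [42, 0.372, -0.84, 0, 0, 0, 0]

```text
time_s: 24.7
position: [0.6144, 0.0416, 0.1096]
tcp_rot: [[0.998, -0.056, -0.0], [-0.056, -0.998, -0.0], [-0.0, 0.0, -1.0]]
force: [0.2, -0.0, -1.2]
opening: 0.586
grasp_force: 30.0
```

```bash
python3 -c "
from plan import *
plan([(615.1,43.6,28,-93.1)])
from rig import optics; import cv2
c=optics.capture('scene'); cv2.imwrite('pics/s3.png',cv2.resize(c['color'][150:290,200:500],None,fx=2.5,fy=2.5))"
```

```text
now [614.4  41.6 109.6] phi -93.23 open 51.0 F [ 0.2 -0.  -1.2] g 30.0 t 24.7
(615.1, 43.6, 28) [0.005, -0.017, 0.68, 0.0, 0.0, -0.002] rows 2
```

View pics/s3.png

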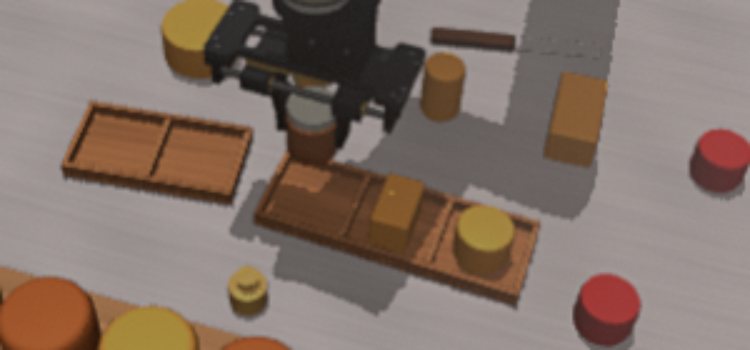

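The wheel (485,240) and brick (398,212) stand in their compartments, and the jar (312,130) hangs upright over the left-hand one. I'll lower the jar.

Emit:
drive_tool:
  steps:
    - [42, 0.005, -0.01, 0.2, 0, 0, 0]
    - [42, 0.005, -0.01, 0.4, 0, 0, 0]
    - [42, 0.005, -0.01, 0.6, 0, 0, 0]
    - [42, 0.005, -0.01, 0.65, 0, 0, 0]
    - [42, 0.005, -0.01, 0.67, 0, 0, 0]
    - [42, 0.005, -0.01, 0.68, 0, 0, 0]
    - [42, 0.005, -0.01, 0.68, 0, 0, 0]
    - [42, 0.005, -0.01, 0.68, 0, 0, 0]

```text
time_s: 25.55
position: [0.6162, 0.044, 0.029]
tcp_rot: [[0.999, -0.055, 0.002], [-0.055, -0.999, -0.0], [0.002, 0.0, -1.0]]
force: [-0.9, -1.3, -1.8]
opening: 0.585
grasp_force: 30.0
```

Emit:
drive_tool:
  steps:
    - [42, 0, 0, 0.006, 0, 0, 0]
    - [42, 0, 0, 0.006, 0, 0, 0]
    - [42, 0, 0, 0.01, 0, 0, 0]
    - [42, 0, 0, 0.012, 0, 0, 0]
    - [42, 0, 0, 0.012, 0, 0, 0]
    - [42, 0, 0, 0.012, 0, 0, 0]

```text
time_s: 26.15
position: [0.6155, 0.0441, 0.027]
tcp_rot: [[0.999, -0.055, 0.0], [-0.055, -0.999, -0.0], [0.0, 0.0, -1.0]]
force: [-1.8, 0.1, 4.4]
opening: 0.585
grasp_force: 30.0
```

Emit:
drive_tool:
  steps:
    - [58, 0, 0, 0, 0, 0, 0]
    - [66, 0, 0, 0, 0, 0, 0]
    - [68, 0, 0, 0, 0, 0, 0]
    - [68, 0, 0, 0, 0, 0, 0]

```text
time_s: 26.55
position: [0.6153, 0.044, 0.0262]
tcp_rot: [[0.999, -0.055, -0.0], [-0.055, -0.999, 0.0], [-0.0, -0.0, -1.0]]
force: [0.8, -0.2, 0.4]
opening: 0.767
grasp_force: 0.0
```

Emit:
drive_tool:
  steps:
    - [68, 0, 0, -0.2, 0, 0, 0]
    - [68, 0, 0, -0.5, 0, 0, 0]
    - [68, 0, 0, -0.9, 0, 0, 0]
    - [68, 0, 0, -0.9, 0, 0, 0]
    - [68, 0, 0, -0.9, 0, 0, 0]

```text
time_s: 27.05
position: [0.6162, 0.044, 0.1359]
tcp_rot: [[0.999, -0.055, 0.003], [-0.055, -0.999, -0.0], [0.003, 0.0, -1.0]]
force: [-0.5, -0.1, -1.6]
opening: 0.779
grasp_force: 0.0
```

```bash
python3 -c "
from plan import *
plan([(451,-13.5,110,-60),(451,-13.5,20,-60)])"
```

```text
now [616.2  44.  135.9] phi -93.13 open 67.7 F [-0.5 -0.1 -1.6] g 0.0 t 27.1
(451, -13.5, 110) [-1.0, 0.41, 0.157, 0.001, -0.002, -0.385] rows 4
(451, -13.5, 110) [-0.371, -0.07, 0.056, -0.0, -0.0, -0.0] rows 1
(451, -13.5, 20) [0.0, -0.0, 0.75, -0.0, -0.0, -0.0] rows 2
```

Emit:
drive_tool:
  steps:
    - [68, -1, 0.41, 0.157, 0, 0, -0.385]
    - [68, -1, 0.41, 0.157, 0, 0, -0.385]
    - [68, -1, 0.41, 0.157, 0, 0, -0.385]
    - [68, -1, 0.41, 0.157, 0, 0, -0.385]
    - [68, -1, 0.41, 0.157, 0, 0, -0.385]
    - [68, -1, 0.41, 0.157, 0, 0, -0.385]

```text
time_s: 27.65
position: [0.4929, 0.0014, 0.1148]
tcp_rot: [[0.868, 0.497, -0.001], [0.497, -0.868, 0.0], [-0.001, -0.001, -1.0]]
force: [0.3, 0.2, -0.5]
opening: 0.785
grasp_force: 0.0
```

Emit:
drive_tool:
  steps:
    - [72, -0.371, -0.07, 0.056, 0, 0, 0]
    - [72, -0.371, -0.07, 0.056, 0, 0, 0]
    - [72, -0.371, -0.07, 0.056, 0, 0, 0]
    - [72, -0.371, -0.07, 0.056, 0, 0, 0]
    - [72, -0.371, -0.07, 0.056, 0, 0, 0]
    - [72, -0.371, -0.07, 0.056, 0, 0, 0]

```text
time_s: 28.25
position: [0.4512, -0.0135, 0.109]
tcp_rot: [[0.866, 0.499, 0.001], [0.5, -0.866, -0.0], [0.001, 0.001, -1.0]]
force: [-0.1, 0.1, -0.0]
opening: 0.83
grasp_force: 0.0
```

```bash
python3 -c "
from plan import *
plan([(451,-13.5,20,-60)])"
```

```text
now [451.2 -13.5 109. ] phi -60.03 open 72.2 F [-0.1  0.1 -0. ] g 0.0 t 28.2
(451, -13.5, 20) [-0.002, -0.002, 0.742, 0.001, -0.001, -0.0] rows 2
```

Emit:
drive_tool:
  steps:
    - [72, 0, 0, 0.2, 0, 0, 0]
    - [72, 0, 0, 0.4, 0, 0, 0]
    - [72, 0, 0, 0.6, 0, 0, 0]
    - [72, 0, 0, 0.735, 0, 0, 0]
    - [72, 0, 0, 0.735, 0, 0, 0]
    - [72, 0, 0, 0.735, 0, 0, 0]
    - [72, 0, 0, 0.735, 0, 0, 0]

```text
time_s: 28.95
position: [0.4508, -0.0136, 0.0214]
tcp_rot: [[0.866, 0.499, 0.002], [0.499, -0.866, -0.0], [0.001, 0.001, -1.0]]
force: [0.1, -0.8, 0.7]
opening: 0.828
grasp_force: 0.0
```

Emit:
drive_tool:
  steps:
    - [55, 0, 0, 0, 0, 0, 0]
    - [40, 0, 0, 0, 0, 0, 0]
    - [25, 0, 0, 0, 0, 0, 0]
    - [25, 0, 0, 0, 0, 0, 0]
    - [25, 0, 0, 0, 0, 0, 0]
    - [25, 0, 0, 0, 0, 0, 0]
    - [25, 0, 0, 0, 0, 0, 0]
    - [25, 0, 0, 0, 0, 0, 0]

```text
time_s: 29.75
position: [0.4501, -0.0135, 0.0208]
tcp_rot: [[0.866, 0.499, 0.0], [0.499, -0.866, -0.0], [0.0, 0.0, -1.0]]
force: [0.2, -0.1, 1.8]
opening: 0.385
grasp_force: 30.0
```

```bash
python3 -c "
from plan import *
plan([(451,-13.5,100,-60),(612.1,-177.8,100,-84.1)])"
```

```text
now [450.1 -13.5  20.8] phi -60.04 open 33.5 F [ 0.2 -0.1  1.8] g 30.0 t 29.8
(451, -13.5, 100) [0.007, 0.004, -0.66, 0.0, -0.0, -0.0] rows 2
(612.1, -177.8, 100) [0.258, 1.0, -0.0, 0.0, -0.0, 0.28] rows 3
(612.1, -177.8, 100) [0.551, 0.692, -0.0, 0.0, -0.0, -0.0] rows 3
```

Emit:
drive_tool:
  steps:
    - [25, 0, 0, -0.2, 0, 0, 0]
    - [25, 0, 0, -0.5, 0, 0, 0]
    - [25, 0, 0, -0.66, 0, 0, 0]
    - [25, 0, 0, -0.66, 0, 0, 0]

```text
time_s: 30.15
position: [0.4516, -0.0138, 0.102]
tcp_rot: [[0.866, 0.499, 0.005], [0.499, -0.866, -0.001], [0.004, 0.004, -1.0]]
force: [0.3, -0.4, -0.7]
opening: 0.385
grasp_force: 30.0
```

Emit:
drive_tool:
  steps:
    - [25, 0.258, 1, 0, 0, 0, 0.28]
    - [25, 0.258, 1, 0, 0, 0, 0.28]
    - [25, 0.258, 1, 0, 0, 0, 0.28]
    - [25, 0.258, 1, 0, 0, 0, 0.28]
    - [25, 0.258, 1, 0, 0, 0, 0.28]

```text
time_s: 30.65
position: [0.5353, -0.1017, 0.0983]
tcp_rot: [[0.995, 0.103, -0.004], [0.103, -0.995, 0.002], [-0.004, -0.002, -1.0]]
force: [-1.0, -0.1, -1.0]
opening: 0.383
grasp_force: 30.0
```

Emit:
drive_tool:
  steps:
    - [25, 0.551, 0.692, 0, 0, 0, 0]
    - [25, 0.551, 0.692, 0, 0, 0, 0]
    - [25, 0.551, 0.692, 0, 0, 0, 0]
    - [25, 0.551, 0.692, 0, 0, 0, 0]
    - [25, 0.551, 0.692, 0, 0, 0, 0]
    - [25, 0.551, 0.692, 0, 0, 0, 0]
    - [25, 0.551, 0.692, 0, 0, 0, 0]

```text
time_s: 31.35
position: [0.6098, -0.1763, 0.0997]
tcp_rot: [[0.995, 0.104, -0.002], [0.104, -0.995, 0.001], [-0.002, -0.001, -1.0]]
force: [0.4, -0.4, 0.2]
opening: 0.385
grasp_force: 30.0
```

```bash
python3 -c "
from plan import *
plan([(612.1,-177.8,28,-84.1)])
from rig import optics; import cv2
c=optics.capture('scene'); cv2.imwrite('pics/s4.png',cv2.resize(c['color'][150:290,200:500],None,fx=2.5,fy=2.5))"
```

```text
now [ 609.8 -176.3   99.7] phi -84.04 open 33.5 F [ 0.4 -0.4  0.2] g 30.0 t 31.4
(612.1, -177.8, 28) [0.018, 0.015, 0.598, -0.001, 0.001, 0.001] rows 2
```

View pics/s4.png

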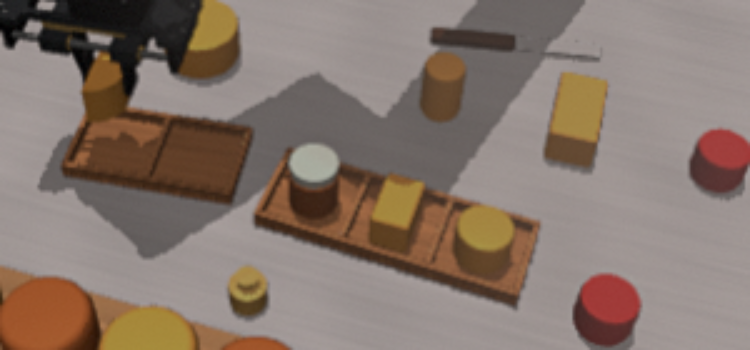

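The jar (315,180), brick (398,212) and wheel (485,240) all stand in tray3, and the half wheel (105,88) hangs over the left compartment of tray2. I'll lower it.

Emit:
drive_tool:
  steps:
    - [25, 0.008, 0.006, 0.2, 0, 0, 0]
    - [25, 0.008, 0.006, 0.4, 0, 0, 0]
    - [25, 0.008, 0.006, 0.55, 0, 0, 0]
    - [25, 0.008, 0.006, 0.58, 0, 0, 0]
    - [25, 0.008, 0.006, 0.59, 0, 0, 0]
    - [25, 0.008, 0.006, 0.6, 0, 0, 0]
    - [25, 0.008, 0.006, 0.6, 0, 0, 0]
    - [25, 0.008, 0.006, 0.6, 0, 0, 0]

```text
time_s: 32.2
position: [0.6127, -0.1787, 0.0289]
tcp_rot: [[0.995, 0.103, 0.002], [0.103, -0.995, -0.001], [0.001, 0.001, -1.0]]
force: [0.1, -0.3, -1.0]
opening: 0.381
grasp_force: 30.0
```

Emit:
drive_tool:
  steps:
    - [25, 0, 0, 0.006, 0, 0, 0]
    - [25, 0, 0, 0.006, 0, 0, 0]
    - [25, 0, 0, 0.01, 0, 0, 0]
    - [25, 0, 0, 0.013, 0, 0, 0]
    - [25, 0, 0, 0.013, 0, 0, 0]
    - [25, 0, 0, 0.013, 0, 0, 0]

```text
time_s: 32.8
position: [0.6122, -0.1785, 0.0268]
tcp_rot: [[0.995, 0.103, 0.0], [0.103, -0.995, -0.0], [0.0, 0.0, -1.0]]
force: [-0.8, -0.1, 4.4]
opening: 0.378
grasp_force: 30.0
```

Emit:
drive_tool:
  steps:
    - [44, 0, 0, 0, 0, 0, 0]
    - [54, 0, 0, 0, 0, 0, 0]
    - [56, 0, 0, 0, 0, 0, 0]
    - [56, 0, 0, 0, 0, 0, 0]

```text
time_s: 33.2
position: [0.6121, -0.1784, 0.0261]
tcp_rot: [[0.995, 0.103, -0.0], [0.103, -0.995, 0.0], [-0.0, -0.0, -1.0]]
force: [-0.5, 0.1, 0.4]
opening: 0.611
grasp_force: 0.0
```

Emit:
drive_tool:
  steps:
    - [56, 0, 0, -0.2, 0, 0, 0]
    - [56, 0, 0, -0.5, 0, 0, 0]
    - [56, 0, 0, -0.9, 0, 0, 0]
    - [56, 0, 0, -0.9, 0, 0, 0]
    - [56, 0, 0, -0.9, 0, 0, 0]

```text
time_s: 33.7
position: [0.6129, -0.1788, 0.1359]
tcp_rot: [[0.995, 0.103, 0.003], [0.103, -0.995, -0.002], [0.003, 0.002, -1.0]]
force: [0.5, -0.3, -0.3]
opening: 0.645
grasp_force: 0.0
```

```bash
python3 -c "
from plan import *
plan([(442.8,137.5,125,-84.1),(442.8,137.5,20,-84.1)])"
```

```text
now [ 612.9 -178.8  135.9] phi -84.1 open 56.2 F [ 0.5 -0.3 -0.3] g 0.0 t 33.7
(442.8, 137.5, 125) [-0.412, -1.0, 0.03, 0.001, -0.002, -0.0] rows 3
(442.8, 137.5, 125) [-0.412, -1.0, 0.032, 0.0, 0.0, -0.0] rows 3
(442.8, 137.5, 125) [-0.316, -0.768, 0.025, 0.0, 0.0, -0.0] rows 2
(442.8, 137.5, 20) [0.001, 0.0, 0.875, 0.0, 0.0, -0.0] rows 3
```

Emit:
drive_tool:
  steps:
    - [56, -0.412, -1, 0.03, 0, 0, 0]
    - [56, -0.412, -1, 0.03, 0, 0, 0]
    - [56, -0.412, -1, 0.03, 0, 0, 0]
    - [56, -0.412, -1, 0.03, 0, 0, 0]

```text
time_s: 34.1
position: [0.5452, -0.0596, 0.1284]
tcp_rot: [[0.994, 0.106, -0.01], [0.106, -0.994, 0.004], [-0.009, -0.005, -1.0]]
force: [0.8, -0.4, -0.4]
opening: 0.643
grasp_force: 0.0
```

Emit:
drive_tool:
  steps:
    - [78, -0.412, -1, 0.032, 0, 0, 0]
    - [78, -0.412, -1, 0.032, 0, 0, 0]
    - [78, -0.412, -1, 0.032, 0, 0, 0]
    - [78, -0.412, -1, 0.032, 0, 0, 0]

```text
time_s: 34.5
position: [0.4851, 0.0529, 0.1254]
tcp_rot: [[0.994, 0.106, -0.007], [0.106, -0.994, 0.001], [-0.007, -0.002, -1.0]]
force: [-0.5, -0.5, 0.3]
opening: 0.867
grasp_force: 0.0
```

Emit:
drive_tool:
  steps:
    - [78, -0.316, -0.768, 0.025, 0, 0, 0]
    - [78, -0.316, -0.768, 0.025, 0, 0, 0]
    - [78, -0.316, -0.768, 0.025, 0, 0, 0]
    - [78, -0.316, -0.768, 0.025, 0, 0, 0]
    - [78, -0.316, -0.768, 0.025, 0, 0, 0]
    - [78, -0.316, -0.768, 0.025, 0, 0, 0]
    - [78, -0.316, -0.768, 0.025, 0, 0, 0]

```text
time_s: 35.2
position: [0.443, 0.1368, 0.1238]
tcp_rot: [[0.995, 0.1, 0.001], [0.1, -0.995, -0.0], [0.001, 0.0, -1.0]]
force: [-0.4, -0.6, -0.2]
opening: 0.897
grasp_force: 0.0
```

```bash
python3 -c "
from plan import *
plan([(442.8,137.5,20,-84.1)])"
```

```text
now [443.  136.8 123.8] phi -84.24 open 78.1 F [-0.4 -0.6 -0.2] g 0.0 t 35.2
(442.8, 137.5, 20) [-0.001, -0.006, 0.865, 0.0, -0.0, -0.002] rows 3
```

Emit:
drive_tool:
  steps:
    - [78, 0, 0, 0.2, 0, 0, 0]
    - [78, 0, 0, 0.4, 0, 0, 0]
    - [78, 0, 0, 0.6, 0, 0, 0]
    - [78, 0, 0, 0.84, 0, 0, 0]
    - [78, 0, 0, 0.84, 0, 0, 0]
    - [78, 0, 0, 0.84, 0, 0, 0]
    - [78, 0, 0, 0.84, 0, 0, 0]

```text
time_s: 35.9
position: [0.443, 0.1377, 0.0241]
tcp_rot: [[0.995, 0.102, 0.002], [0.102, -0.995, 0.0], [0.002, 0.0, -1.0]]
force: [-0.0, -0.3, -0.1]
opening: 0.893
grasp_force: 0.0
```

Emit:
drive_tool:
  steps:
    - [64, 0, 0, 0, 0, 0, 0]
    - [50, 0, 0, 0, 0, 0, 0]
    - [36, 0, 0, 0, 0, 0, 0]
    - [36, 0, 0, 0, 0, 0, 0]
    - [36, 0, 0, 0, 0, 0, 0]
    - [36, 0, 0, 0, 0, 0, 0]
    - [36, 0, 0, 0, 0, 0, 0]
    - [36, 0, 0, 0, 0, 0, 0]

```text
time_s: 36.7
position: [0.4421, 0.1379, 0.0233]
tcp_rot: [[0.995, 0.103, 0.0], [0.103, -0.995, 0.0], [0.0, 0.0, -1.0]]
force: [-1.1, -0.7, 4.1]
opening: 0.528
grasp_force: 30.0
```

```bash
python3 -c "
from plan import *
plan([(442.8,137.5,125,-84.1),(602.9,-88.2,125,-84.1)])"
```

```text
now [442.1 137.9  23.3] phi -84.11 open 45.9 F [-1.1 -0.7  4.1] g 30.0 t 36.7
(442.8, 137.5, 125) [0.006, 0.004, -0.847, 0.0, -0.0, -0.0] rows 3
(602.9, -88.2, 125) [0.565, 1.0, -0.0, 0.0, -0.0, -0.0] rows 3
(602.9, -88.2, 125) [0.564, 1.0, -0.0, 0.0, -0.0, -0.0] rows 3
(602.9, -88.2, 125) [0.005, 0.008, -0.0, 0.0, -0.0, -0.0] rows 1
```

Emit:
drive_tool:
  steps:
    - [36, 0, 0, -0.2, 0, 0, 0]
    - [36, 0, 0, -0.5, 0, 0, 0]
    - [36, 0, 0, -0.85, 0, 0, 0]
    - [36, 0, 0, -0.85, 0, 0, 0]
    - [36, 0, 0, -0.85, 0, 0, 0]

```text
time_s: 37.2
position: [0.4422, 0.138, 0.1256]
tcp_rot: [[0.995, 0.103, 0.002], [0.103, -0.995, 0.0], [0.002, 0.0, -1.0]]
force: [-0.3, 0.1, -2.4]
opening: 0.52
grasp_force: 30.0
```

Emit:
drive_tool:
  steps:
    - [36, 0.25, 0.4, 0, 0, 0, 0]
    - [36, 0.565, 1, 0, 0, 0, 0]
    - [36, 0.565, 1, 0, 0, 0, 0]
    - [36, 0.565, 1, 0, 0, 0, 0]

```text
time_s: 37.6
position: [0.5253, 0.0214, 0.1234]
tcp_rot: [[0.995, 0.098, 0.002], [0.098, -0.995, -0.001], [0.002, 0.002, -1.0]]
force: [0.7, 0.5, -0.5]
opening: 0.521
grasp_force: 30.0
```

Emit:
drive_tool:
  steps:
    - [36, 0.57, 1, 0, 0, 0, 0]
    - [36, 0.57, 1, 0, 0, 0, 0]
    - [36, 0.57, 1, 0, 0, 0, 0]
    - [36, 0.57, 1, 0, 0, 0, 0]
    - [36, 0.57, 1, 0, 0, 0, 0]
    - [36, 0.57, 1, 0, 0, 0, 0]
    - [36, 0.57, 1, 0, 0, 0, 0]
    - [36, 0.57, 1, 0, 0, 0, 0]

```text
time_s: 38.4
position: [0.6012, -0.0854, 0.1249]
tcp_rot: [[0.995, 0.104, -0.001], [0.104, -0.995, 0.001], [-0.001, -0.001, -1.0]]
force: [-0.3, -0.3, -1.3]
opening: 0.521
grasp_force: 30.0
```

```bash
python3 -c "
from plan import *
plan([(602.9,-88.2,31,-84.1)])
from rig import optics; import cv2
c=optics.capture('scene'); cv2.imwrite('pics/s5.png',cv2.resize(c['color'][150:290,200:500],None,fx=2.5,fy=2.5))"
```

```text
now [601.2 -85.4 124.9] phi -84.02 open 45.3 F [-0.3 -0.3 -1.3] g 30.0 t 38.4
(602.9, -88.2, 31) [0.013, 0.025, 0.783, -0.0, 0.001, 0.001] rows 2
```

View pics/s5.png

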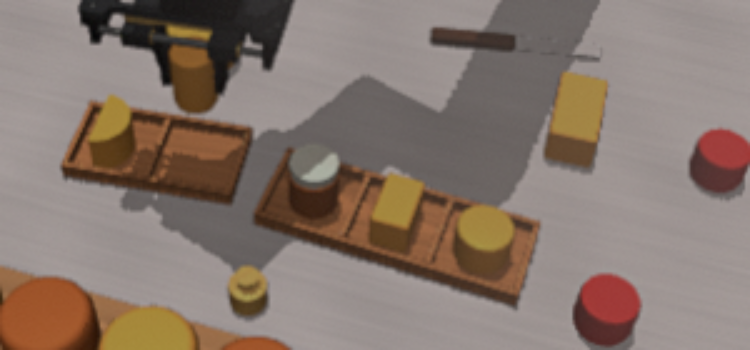

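The half wheel stands in the left compartment of tray2 at crop (112,132), and the truckle (195,75) hangs over the right one. I'll lower it.

Emit:
drive_tool:
  steps:
    - [36, 0.01, 0.02, 0.2, 0, 0, 0]
    - [36, 0.01, 0.02, 0.4, 0, 0, 0]
    - [36, 0.01, 0.02, 0.6, 0, 0, 0]
    - [36, 0.01, 0.02, 0.74, 0, 0, 0]
    - [36, 0.01, 0.02, 0.77, 0, 0, 0]
    - [36, 0.01, 0.02, 0.783, 0, 0, 0]
    - [36, 0.01, 0.02, 0.783, 0, 0, 0]
    - [36, 0.01, 0.02, 0.783, 0, 0, 0]

```text
time_s: 39.25
position: [0.6044, -0.0892, 0.0323]
tcp_rot: [[0.995, 0.103, 0.002], [0.103, -0.995, -0.001], [0.002, 0.001, -1.0]]
force: [-0.5, 0.1, -0.7]
opening: 0.52
grasp_force: 30.0
```

Emit:
drive_tool:
  steps:
    - [36, 0, 0, 0.006, 0, 0, 0]
    - [36, 0, 0, 0.01, 0, 0, 0]
    - [36, 0, 0, 0.014, 0, 0, 0]
    - [36, 0, 0, 0.018, 0, 0, 0]
    - [36, 0, 0, 0.018, 0, 0, 0]
    - [36, 0, 0, 0.018, 0, 0, 0]

```text
time_s: 39.85
position: [0.6036, -0.0892, 0.0294]
tcp_rot: [[0.995, 0.103, 0.0], [0.103, -0.995, -0.0], [0.0, 0.0, -1.0]]
force: [-1.7, 0.1, 2.7]
opening: 0.521
grasp_force: 30.0
```

Contact at the expected height. I'll release, go up, and move clear for a final check.

Emit:
drive_tool:
  steps:
    - [52, 0, 0, 0, 0, 0, 0]
    - [60, 0, 0, 0, 0, 0, 0]
    - [62, 0, 0, 0, 0, 0, 0]
    - [62, 0, 0, 0, 0, 0, 0]

```text
time_s: 40.25
position: [0.6035, -0.0891, 0.0288]
tcp_rot: [[0.995, 0.103, -0.0], [0.103, -0.995, 0.0], [-0.0, -0.0, -1.0]]
force: [-0.6, 0.3, -0.2]
opening: 0.7
grasp_force: 0.0
```

Emit:
drive_tool:
  steps:
    - [62, 0, 0, -0.2, 0, 0, 0]
    - [62, 0, 0, -0.5, 0, 0, 0]
    - [62, 0, 0, -0.8, 0, 0, 0]
    - [62, 0, 0, -1, 0, 0, 0]
    - [62, 0, 0, -1, 0, 0, 0]
    - [62, 0, 0, -1, 0, 0, 0]

```text
time_s: 40.85
position: [0.6035, -0.089, 0.1493]
tcp_rot: [[0.995, 0.103, 0.001], [0.103, -0.995, -0.0], [0.001, 0.0, -1.0]]
force: [-0.2, 0.5, -0.7]
opening: 0.715
grasp_force: 0.0
```

Emit:
drive_tool:
  steps:
    - [62, -0.9, 1, -0.3, 0, 0, 0]
    - [62, -0.9, 1, -0.3, 0, 0, 0]
    - [62, -0.9, 1, -0.3, 0, 0, 0]
    - [62, -0.9, 1, -0.3, 0, 0, 0]
    - [62, -0.9, 1, -0.3, 0, 0, 0]

```text
time_s: 41.35
position: [0.507, -0.2209, 0.1841]
tcp_rot: [[0.995, 0.099, -0.001], [0.099, -0.995, 0.001], [-0.001, -0.001, -1.0]]
force: [0.8, 0.6, -0.7]
opening: 0.714
grasp_force: 0.0
```

Emit:
drive_tool:
  steps:
    - [62, 0, 1, 0, 0, 0, 0]
    - [62, 0, 1, 0, 0, 0, 0]
    - [62, 0, 1, 0, 0, 0, 0]
    - [62, 0, 1, 0, 0, 0, 0]
    - [62, 0, 1, 0, 0, 0, 0]
    - [62, 0, 1, 0, 0, 0, 0]

```text
time_s: 41.95
position: [0.5207, -0.3362, 0.1839]
tcp_rot: [[0.995, 0.105, -0.002], [0.105, -0.995, 0.003], [-0.002, -0.003, -1.0]]
force: [0.2, 0.9, 0.3]
opening: 0.717
grasp_force: 0.0
```

```bash
python3 - <<'E'
from plan import *; from h import *; from rig import optics
T=optics.capture('top'); S=optics.capture('scene')
D=dict(small_wheel=(comp(T3,90),.05),small_brick=(comp(T3,0),.05),jar=(comp(T3,-90),.068),half=(comp(T2,-45),.052),truckle=(comp(T2,45),.076))
for n,(xy,h) in D.items():
    a=top_rect(T,proj(T,[xy[0]/1000,xy[1]/1000,h])[0],h,r=22)
    print(n,np.round(xy,0),a and (a[0].round(1),np.round(a[1][1],1),round(a[1][2],1),a[2].round(1)))
for n in("big_wheel","big_brick","red1","red2"):
    a=top_rect(T,*OBJ[n]); print(n,a and a[0].round(1))
cv2.imwrite("pics/f.png",np.vstack([cv2.resize(T["color"][120:260,160:460],None,fx=2,fy=2),cv2.resize(S["color"][150:290,200:500],None,fx=2,fy=2)]))
E
```

```text
small_wheel [625. 223.] (array([625.6, 222.3]), array([55.6, 55.2]), 88.9, np.float64(50.7))
small_brick [620. 134.] (array([619.2, 132.4]), array([39.6, 62.9]), 89.9, np.float64(50.8))
jar [615.  44.] (array([614.5,  43.6]), array([48.2, 46.2]), 89.0, np.float64(68.8))
half [ 612. -178.] (array([ 611.8, -181.4]), array([67.4, 34.6]), 4.9, np.float64(52.5))
truckle [603. -88.] (array([602.4, -88.8]), array([44.9, 43.1]), 89.0, np.float64(76.4))
big_wheel [ 441.4 -148.2]
big_brick [431.3 284.3]
red1 [666.6 349.4]
red2 [443.4 438.5]
```

View pics/f.png

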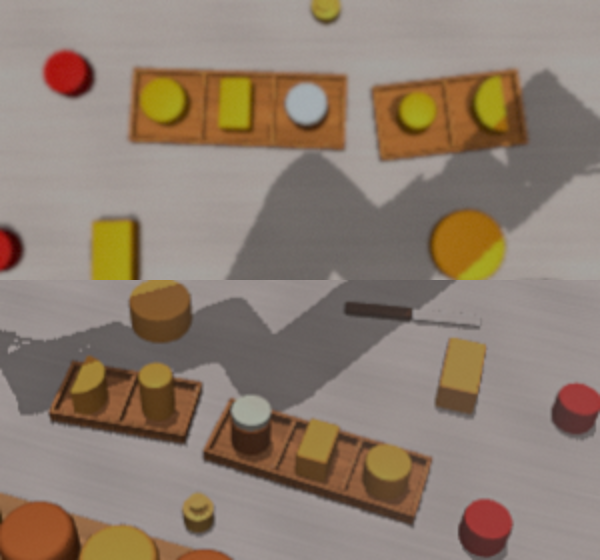

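Each of the five items stands centred in its own compartment: wheel (163,100), brick (236,103), jar (306,104), truckle (417,110) and half wheel (493,104). Their tops are 6 mm above the bench-standing heights, and the big pieces and the reds haven't moved.

```bash
python3 -c "
from rig import order; print(order.hand_in())"
```

```text
the job is handed in; nothing more can be done
None
```

I packed all five items in the listed order, each upright and flat in its own compartment, and handed the job in at about 42 s of robot time; the bigger wheel, the bigger brick and the red look-alikes stayed where they were.

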